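# Feel round the tray sealer's gasket

## Task

Check the tray sealer's gasket by touch before the first pack: with the fingers closed, set the fingertips lightly on the cream gasket at the corner between the lid hinge and the film reel, slide them along it clockwise as seen from above, all the way round and back onto that corner, then move clear. Press so lightly that the sprung frame never sinks to its stop, and do not lift the frame. Keep off the open lid and leave everything else where it is.

Things in the scene. Friction and masses are not known exactly. Their poses are not given: they have to be found in the camera images.
- sealer: bench tray sealer, steel housing 380 x 410 mm, deck 140 mm above the table, fixed. Origin on the table under the middle of the gasket loop. Its own +x points to the film reel at one end (120 mm roll, axle along y, 265 mm from the middle, top 185 mm above the table), its +y to the hinge of the open lid; the control panel is on its -y side. Place and yaw (-0.5 to 0.05 rad) differ each time
- frame (a joint): sprung tray frame: dull grey plate 244 x 204 mm with a 139 x 97 mm opening, floating on springs in the deck, plate 146 mm above the table. Value in m: 0 floating freely, positive pressed down, stop at 0.010, negative lifted. It sinks level by 1 mm for every 1.5 N, wherever it is pressed
- lid: open lid, white, 310 x 36 x 255 mm with a dark sealing plate, fixed, standing along the hinge side and leaning back 18 degrees. Origin on the hinge axis, 195 mm from the middle of the gasket in the sealer's +y, 152 mm above the table; its black handle reaches 435 mm. A strut stands at its reel end, 172 mm from the middle in +x and 100 mm or more in +y
- seal_01: gasket piece 1 of 14 (corner between lid hinge and film reel, the start), origin on the bead's top half-way along it, 73, 52 mm from the middle in the sealer's x, y. Gasket: cream bead 8 mm wide, 5 mm proud of the plate, top 151 mm above the table when untouched; closed loop 160 x 118 mm on its centre line (long side along x), corner radius 24; pieces 35 to 38 mm long, numbered clockwise from above
- seal_02: gasket piece 2 of 14 (film reel side), origin on the bead's top half-way along it, 80, 17.5 mm from the middle in the sealer's x, y
- seal_03: gasket piece 3 of 14 (film reel side), origin on the bead's top half-way along it, 80, -17.5 mm from the middle in the sealer's x, y
- seal_04: gasket piece 4 of 14 (corner between film reel and control panel), origin on the bead's top half-way along it, 73, -52 mm from the middle in the sealer's x, y
- seal_05: gasket piece 5 of 14 (control panel side), origin on the bead's top half-way along it, 37, -59 mm from the middle in the sealer's x, y
- seal_06: gasket piece 6 of 14 (control panel side), origin on the bead's top half-way along it, 0, -59 mm from the middle in the sealer's x, y
- seal_07: gasket piece 7 of 14 (control panel side), origin on the bead's top half-way along it, -37, -59 mm from the middle in the sealer's x, y
- seal_08: gasket piece 8 of 14 (corner at the control panel side, away from the reel), origin on the bead's top half-way along it, -73, -52 mm from the middle in the sealer's x, y
- seal_09: gasket piece 9 of 14 (side away from the reel), origin on the bead's top half-way along it, -80, -17.5 mm from the middle in the sealer's x, y
- seal_10: gasket piece 10 of 14 (side away from the reel), origin on the bead's top half-way along it, -80, 17.5 mm from the middle in the sealer's x, y
- seal_11: gasket piece 11 of 14 (corner at the hinge side, away from the reel), origin on the bead's top half-way along it, -73, 52 mm from the middle in the sealer's x, y
- seal_12: gasket piece 12 of 14 (hinge side), origin on the bead's top half-way along it, -37, 59 mm from the middle in the sealer's x, y
- seal_13: gasket piece 13 of 14 (hinge side), origin on the bead's top half-way along it, 0, 59 mm from the middle in the sealer's x, y
- seal_14: gasket piece 14 of 14 (hinge side), origin on the bead's top half-way along it, 37, 59 mm from the middle in the sealer's x, y
- dip_pot: small steel dip pot, 60 mm wide, 26 mm high, standing in the well inside the gasket loop, its rim 15 mm below the gasket's top; origin under its middle
- scraper: steel scraper with a black handle, 190 x 44 mm, 14 mm high, lying on the deck at the end away from the film reel, along the sealer's y; origin under its middle
- grease_jar: white jar, 48 mm wide, 40 mm high, on the deck at the film reel end; origin under its middle
- tray_stack: stack of black trays, 155 x 113 mm, 84 mm high, on the table to the robot's right
- spray: white bottle, 72 mm wide, 200 mm high, on the table to the right
- pan: steel pan 176 x 162 x 65 mm on the table to the left
- label_roll: paper label roll, 100 mm wide, 40 mm high, on the table to the left

How it is judged:
By the outcome, as a careful person would: the job done as asked, in the order asked, and still so for the second after the job is handed in, with the robot touching nothing.
It also fails if it takes over 62 s, if anything falls off the work surface, if the arm or the gripper's body presses on something with over 40 N, if the wrist force passes 120 N, or if a joint passes its speed limit or range.

## Robot

A 6-joint arm with a two-finger parallel gripper is mounted at the origin on the work surface. World frame = base frame: x ahead of the robot, y to its left, z up, the work surface at z = 0. Lengths are in m, angles in rad, forces in N, time in s.
With the tool pointing down it reaches from about 0.325 to 0.775 m from the base axis. Payload 5.5 kg.
Tool frame: the origin (TCP) lies midway between the tips of the shut fingers; the grasp point (between the pads) lies 19 mm behind it; z points along the fingers, y is the line along which they close (so a half turn about z gives the same grasp; the last joint's range is limited). The gripper opens to 88 mm and grips with 3 to 60 N. Pads are 20 mm wide; open, the fingers measure 115 mm over their backs; the gripper's body (75 mm by 178 mm) begins 61 mm behind the grasp point.
Start: joints at [-1.23, 0.091, 1.231, -0, 1.82, -0.057], TCP at [0.232, -0.553, 0.192] pointing down, gripper open.
Joint ranges: [-2.87, 2.87], [-0.86, 2.18], [0.17, 2.46], [-1.51, 4.65], [0.06, 2.69], [-2.65, 2.65]. Speed limits (rad/s): [2.57, 2.57, 3.01, 3.14, 3.14, 3.14].

## Interface

Orientations are given as a 3x3 rotation matrix whose columns are the frame's x, y, z axes.
In Python, from rig import get_state, read_camera, sign_off gives the robot as it stands.
- The arm moves only by the tool send_rows, never from a script. Its argument "increments" is a list of rows, each a list of 2 entries, a list of its own where there are three numbers: the shift along the tool's x, y, z each as a share of 0.5 m, from -1 to 1, then the turn, a rotation vector about the tool's x, y, z each as a share of 60 degrees, from -1 to 1. A call has 1 to 20 rows; each row is the pose to reach, as a shift and turn from the pose commanded when the call began, along the tool's axes at that moment; what a row does not reach only later rows make up. A row lasts 1/12 s, in which the tool goes at most 41.7 mm and 7.16 degrees, less where a joint would pass 70% of its speed; a pose out of reach is approached as far as the arm can. A call with a number of a shift or a turn outside -1 to 1 is refused whole. A call with a gripper value outside its range is refused whole. "fingers" is the gripper command: -1 is fully open, 1 is shut, values between are in proportion, set as the call begins (left out, the last holds). The fingers move at their own pace and stop on an object; the grip force is fixed at half the most. Time passes only in rows, so rows that repeat a pose let the fingers close. It gives the time, the measured TCP pose, the force, the opening and the grip force at its end, in the units of the state.
- get_state(): the state, without advancing time (a new reading comes with each control period).
- read_camera(name): name is "side" or "top"; returns a dict with "pixels" (384x512x3 uint8, blue, green, red), "fx", "fy", "cx", "cy" (pixels), "R" (3x3) and "t" (3): a world point X has camera coordinates R X + t. Camera axes: x right, y down, z forward; pixel columns grow to the right and rows downward; lengths in m; the calibration is good to about 2 mm. A picture is of the moment at which its call begins. There is no depth.
- sign_off(): hands the job in; it is judged then, once.
The state is a dict: "t": time; "joint_pos": joint angles; "qd": joint speeds; "tau": joint torques, N m; "tcp_pos": TCP position; "orientation": TCP orientation; "contact_force": force on the tool from outside, world axes, zero at the start; "wrist_torque": the same for the moment, N m; "gripper_width": opening from 0.0 (shut) to 1.0 (fully open); "gripper_force": force on a finger pad.
Only numpy, scipy, OpenCV 4.12 (cv2) and the standard library are available. Lean on these libraries where they do the work, as an engineer would, in place of code of your own. Each camera call takes 0.05 s, during which the arm holds its last target. There are 200 camera calls.

## Working session

There is one attempt and no reset: what is moved stays moved. The work goes in short steps, Python scripts to look and compute and a tool call to move; the robot and the scene stay as the last step left them, time stands still between calls to the robot, and variables do not carry over. Pictures are saved under pics/ and viewed, at most 10 in all, crops included, and the job is handed in when it is done.

Besides the shell and the picture viewer there is one more tool, called in YAML: its name, and indented under it one key for each argument. send_rows: Moves the arm, as the interface text tells. Shift numbers are shares of 0.5 m and turn numbers shares of 60 degrees, none past 1 either way. Its arguments: {"type":"object","properties":{"increments":{"type":"array"},"fingers":{"type":"number"}},"required":["increments"]}

```bash
mkdir -p pics
python3 - <<'E'
from rig import *
import cv2
for n in ("top","side"):
    c=read_camera(n); cv2.imwrite(f"pics/{n}0.png",c["pixels"]); print(n,c["fx"],c["fy"],c["cx"],c["cy"],c["R"],c["t"])
print(get_state())
E
```

```text
top 363.6949880355889 363.6949880355889 253.4276741016296 192.90099779026565 [[ 0.02556071 -0.99966726 -0.00346693]
 [-0.99402024 -0.02504772 -0.10628445]
 [ 0.10616224  0.00616291 -0.99432972]] [-0.03499367  0.58877909  1.16247369]
side 445.68387989314147 445.68387989314147 253.03117714395776 195.15869187633618 [[ 0.99876738 -0.04694486  0.01612146]
 [-0.00868339 -0.485039   -0.87444941]
 [ 0.04887044  0.87323156 -0.48484877]] [-0.56338192  0.09359632  1.42268664]
{'t': 0.1, 'joint_pos': array([-1.22969184e+00,  9.17880899e-02,  1.23173836e+00, -4.14111038e-05,
        1.81984104e+00, -5.67188737e-02]), 'qd': array([-0.00031148, -0.00159489, -0.00296961,  0.00070209, -0.00025601,
       -0.00203373]), 'tau': array([ 2.66925679e-03, -4.47855484e+01, -4.07571459e+01,  6.98085199e-02,
        2.84009229e-02, -1.34243546e-04]), 'tcp_pos': array([ 0.23231152, -0.55284529,  0.19133262]), 'orientation': array([[ 9.21910396e-01,  3.87402662e-01, -6.31553490e-04],
       [ 3.87403172e-01, -9.21908905e-01,  1.65915342e-03],
       [ 6.05256643e-05, -1.77425661e-03, -9.99998424e-01]]), 'contact_force': array([-0.2509607 ,  0.16180907, -0.30761073]), 'wrist_torque': array([-0.04245914, -0.04688087,  0.00950286]), 'gripper_force': 0.0, 'gripper_width': 0.9987235147693596}
```

View pics/top0.png

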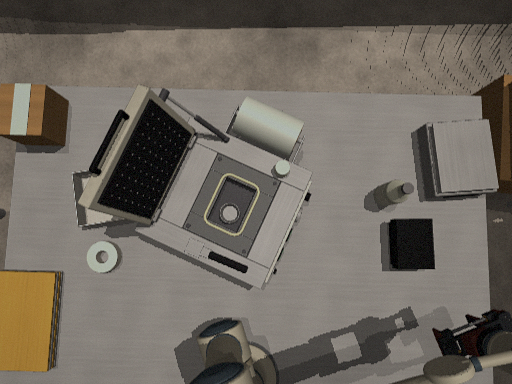

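View pics/side0.png

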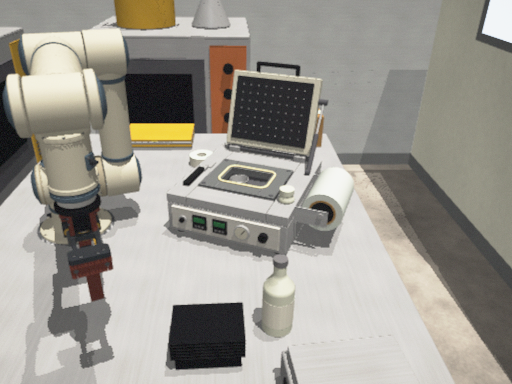

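The top view shows the gasket loop at about (231,205), the lid to its left, the reel at (266,127), the jar at (282,168) and the scraper at (228,262). The side view shows the loop at about (247,178). Next I'll segment the cream bead.

```bash
cat > h.py <<'E'
import cv2,numpy as np
from rig import *
def ray(c,uv,z):
    uv=np.atleast_2d(uv); d=np.c_[(uv[:,0]-c["cx"])/c["fx"],(uv[:,1]-c["cy"])/c["fy"],np.ones(len(uv))]@c["R"]
    o=-c["R"].T@c["t"]; return o+d*((z-o[2])/d[:,2])[:,None]
def mask(c,box):
    x0,y0,x1,y1=box; p=c["pixels"][y0:y1,x0:x1].astype(int)
    m=((p[...,2]-p[...,0]>28)&(p[...,2]>120)).astype(np.uint8)
    n,l,s,_=cv2.connectedComponentsWithStats(m,connectivity=8)
    k=1+np.argmax(s[1:,4]); return l==k,s[k]
E
python3 - <<'E'
from h import *
ims=[]
for n,b in (("top",(190,160,272,250)),("side",(200,150,300,205))):
    c=read_camera(n); m,s=mask(c,b); print(n,s)
    v,u=np.nonzero(m); uv=np.c_[u+b[0],v+b[1]].astype(float)
    P=ray(c,uv,.151)[:,:2]
    r=cv2.minAreaRect(P.astype(np.float32)*1000); print(r)
    h=cv2.fillPoly(np.zeros(m.shape,np.uint8),[max(cv2.findContours(m.astype(np.uint8),0,2)[0],key=len)],1)
    a=c["pixels"][b[1]:b[3],b[0]:b[2]]; q=np.hstack([a,np.repeat(m[...,None]*np.uint8(255),3,2)])
    ims.append(cv2.resize(q,(720,int(720*q.shape[0]/q.shape[1])),interpolation=0))
cv2.imwrite("pics/m.png",cv2.resize(np.vstack(ims),None,fx=.75,fy=.75))
E
```

```text
top [ 14  13  56  63 428]
((542.5299682617188, 43.09772872924805), (124.61866760253906, 167.96971130371094), 66.92974853515625)
side [ 18  15  59  24 323]
((545.1658935546875, 39.26012420654297), (134.3489990234375, 167.95932006835938), 66.8529052734375)
```

View pics/m.png

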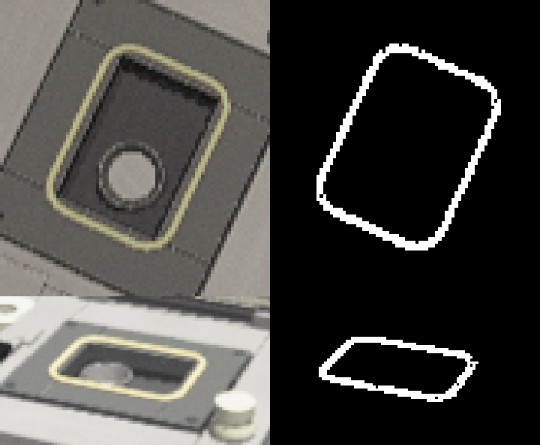

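The bead is cleanly segmented in both views. Its centre is at about (0.543, 0.042), the long axis is at about -23.1°, and the two views agree with a height of 151 mm. Now I'll work out the approach.

```bash
cat >> h.py <<'E'
from scipy.spatial.transform import Rotation as Ro
C=np.array([.5435,.0420]); YAW=-.4035
ex=np.array([np.cos(YAW),np.sin(YAW)]); ey=np.array([-ex[1],ex[0]])
def goal(x,y,z):  # sealer mm, world height m -> shares
    s=get_state(); R=s["orientation"]
    T=np.c_[np.r_[ex,0],np.r_[-ey,0],[0,0,-1]]
    d=np.r_[C+x/1e3*ex+y/1e3*ey,z]-s["tcp_pos"]
    print("shift",(R.T@d/.5).round(4),"turn",(Ro.from_matrix(R.T@T).as_rotvec()/np.radians(60)).round(4))
def where():
    s=get_state(); d=s["tcp_pos"][:2]-C
    print("t",round(s["t"],2),"sealer mm",(1e3*d@ex).round(1),(1e3*d@ey).round(1),"z",(1e3*s["tcp_pos"][2]).round(1),"F",s["contact_force"].round(2),"grip",s["gripper_width"].round(3))
E
python3 -c "
from h import *
goal(73,52,.27);where()"
```

```text
shift [ 1.211  -0.8236 -0.1557] turn [-1.100e-03  4.000e-04  7.652e-01]Traceback (most recent call last):
  File "<string>", line 3, in <module>
    goal(73,52,.27);where()
                    ~~~~~^^
  File "h.py", line 21, in where
    print("t",round(s["t"],2),"sealer mm",(1e3*d@ex).round(1),(1e3*d@ey).round(1),"z",(1e3*s["tcp_pos"][2]).round(1),"F",s["contact_force"].round(2),"grip",s["gripper_width"].round(3))
                                                                                                                                                            ^^^^^^^^^^^^^^^^^^^^^^^^
AttributeError: 'float' object has no attribute 'round'
```

send_rows:
  increments:
    - [[0,0,-0.08],[0,0,0]]
    - [[0,0,-0.156],[0,0,0.1]]
    - [[0.07,-0.05,-0.156],[0,0,0.2]]
    - [[0.14,-0.095,-0.156],[0,0,0.3]]
    - [[0.21,-0.14,-0.156],[0,0,0.4]]
    - [[0.28,-0.19,-0.156],[0,0,0.5]]
    - [[0.35,-0.24,-0.156],[0,0,0.6]]
    - [[0.42,-0.285,-0.156],[0,0,0.7]]
    - [[0.49,-0.33,-0.156],[0,0,0.765]]
    - [[0.56,-0.38,-0.156],[0,0,0.765]]
    - [[0.6,-0.41,-0.156],[0,0,0.765]]
    - [[0.6,-0.41,-0.156],[0,0,0.765]]
  fingers: 1

```text
t: 1.2
tcp_pos: [0.4318, -0.2435, 0.2705]
orientation: [[0.922, -0.387, 0.001], [-0.387, -0.922, 0.002], [0.0, -0.002, -1.0]]
contact_force: [-0.0, -0.3, -0.3]
gripper_width: 0.13
gripper_force: 0.0
```

```bash
sed -i 's/s\["gripper_width"\].round(3)/round(float(s["gripper_width"]),3),"q",s["joint_pos"].round(2)/' h.py; python3 -c "
from h import *
goal(73,52,.27);where()"
```

```text
shift [ 0.1319 -0.7159  0.0024] turn [-0.0019 -0.0005  0.0063]
t 1.2 sealer mm 9.4 -306.4 z 270.5 F [-0.02 -0.34 -0.29] grip 0.13 q [-0.58 -0.16  1.33  0.    1.96  1.38]
```

send_rows:
  increments:
    - [[0.013,-0.07,0],[0,0,0.006]]
    - [[0.026,-0.14,0],[0,0,0.006]]
    - [[0.04,-0.21,0],[0,0,0.006]]
    - [[0.052,-0.28,0],[0,0,0.006]]
    - [[0.065,-0.35,0],[0,0,0.006]]
    - [[0.078,-0.42,0],[0,0,0.006]]
    - [[0.09,-0.49,0],[0,0,0.006]]
    - [[0.1,-0.56,0],[0,0,0.006]]
    - [[0.12,-0.63,0],[0,0,0.006]]
    - [[0.132,-0.69,0.03],[0,0,0.006]]
    - [[0.132,-0.716,0.1],[0,0,0.006]]
    - [[0.132,-0.716,0.16],[0,0,0.006]]
    - [[0.132,-0.716,0.2],[0,0,0.006]]
    - [[0.132,-0.716,0.2],[0,0,0.006]]
    - [[0.132,-0.716,0.2],[0,0,0.006]]

```text
t: 2.45
tcp_pos: [0.6301, 0.0547, 0.169]
orientation: [[0.917, -0.399, -0.003], [-0.399, -0.917, -0.0], [-0.003, 0.002, -1.0]]
contact_force: [1.2, -0.8, -0.3]
gripper_width: 0.008
gripper_force: 0.0
```

```bash
python3 -c "
from h import *
goal(73,52,.151);where()
t=read_camera('top');s=read_camera('side')
a=cv2.resize(t['pixels'][150:250,180:300],(480,400),interpolation=2);b=cv2.resize(s['pixels'][110:210,190:310],(480,400),interpolation=2)
cv2.imwrite('pics/a.png',cv2.resize(np.hstack([a,b]),(800,333)))"
```

```text
shift [-0.0034 -0.0127  0.036 ] turn [ 0.0015  0.0027 -0.0064]
t 2.45 sealer mm 74.7 45.7 z 169.0 F [ 1.18 -0.83 -0.26] grip 0.008 q [ 0.03  0.18  1.18 -0.    1.79  2.01]
```

View pics/a.png

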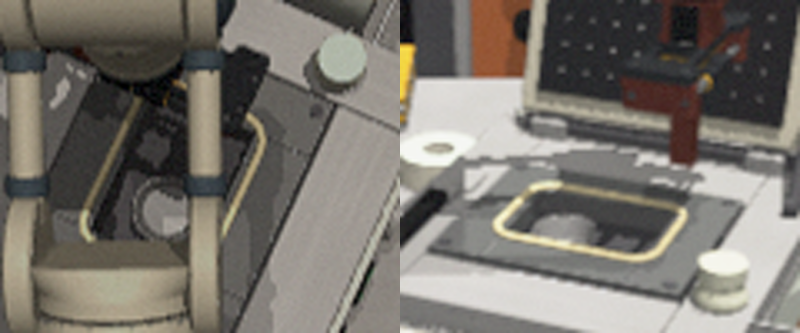

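The fingertip in the side view is at about pixel (275,159), and the back-right gasket corner is at about (273,171). I'll check that against the projection of the TCP.

```bash
cat >> h.py <<'E'
def proj(c,X):
    p=c["R"]@X+c["t"]; return np.r_[c["fx"]*p[0]/p[2]+c["cx"],c["fy"]*p[1]/p[2]+c["cy"]].round(1)
def W(x,y,z=.151): return np.r_[C+x/1e3*ex+y/1e3*ey,z]
E
python3 -c "
from h import *
where();s=read_camera('side');S=get_state()
print('tcp',proj(s,S['tcp_pos']))
for p in [(73,52),(73,-52),(-73,-52),(-73,52)]: print(p,proj(s,W(*p)))
p=s['pixels'][130:185,262:292].astype(int)
m=(p[...,2]>1.6*p[...,1])&(p[...,2]>40)
print('\n'.join(''.join('#' if k else '.' for k in r) for r in m))
goal(73,52,.151)"
```

```text
t 2.55 sealer mm 76.0 46.3 z 172.7 F [ 0.26  0.58 -0.86] grip 0.005 q [ 0.03  0.18  1.17 -0.    1.79  2.01]
tcp [274.4 166.9]
(73, 52) [273.7 172.3]
(73, -52) [263.  186.3]
(-73, -52) [218.9 178. ]
(-73, 52) [231.8 164.9]
..............................
..............................
..............................
..............................
###...........................
##########....................
################..............
#################.............
#################.............
############...###............
############...###............
############...###............
..###########.####............
........##########............
..........########............
..........#######.............
..........#######.............
..........#######.............
..........#.#####.............
..........#######.............
..........#######.............
..........######..............
..........#####.#.............
..........#######.............
..........#######.............
..........#######.............
..........#######.............
..........#######.............
..........
[... 189 characters left out ...]
.................
..............................
..............................
..............................
..............................
..............................
..............................
..............................
..............................
..............................
..............................
..............................
..............................
..............................
..............................
..............................
..............................
..............................
..............................
..............................
..............................
shift [-0.0066 -0.011   0.0446] turn [-0.0016 -0.0036 -0.0065]
```

```bash
python3 -c "
from h import *
s=read_camera('side');S=get_state()
print(s['pixels'][154:176,275].tolist()); where()
cv2.imwrite('pics/b.png',cv2.resize(s['pixels'][130:195,235:315],(800,650),interpolation=0)[:600])"
```

```text
[[37, 43, 73], [41, 45, 74], [27, 37, 70], [34, 40, 74], [53, 55, 86], [140, 145, 154], [188, 193, 196], [127, 128, 131], [125, 126, 128], [123, 130, 128], [125, 126, 127], [143, 147, 150], [156, 162, 163], [91, 92, 93], [62, 61, 62], [64, 65, 65], [81, 81, 81], [101, 106, 105], [138, 156, 160], [175, 213, 219], [171, 214, 224], [162, 207, 219]]
t 2.65 sealer mm 76.1 46.6 z 173.3 F [-0.39 -0.25 -0.56] grip 0.003 q [ 0.03  0.18  1.17 -0.    1.79  2.01]
```

View pics/b.png

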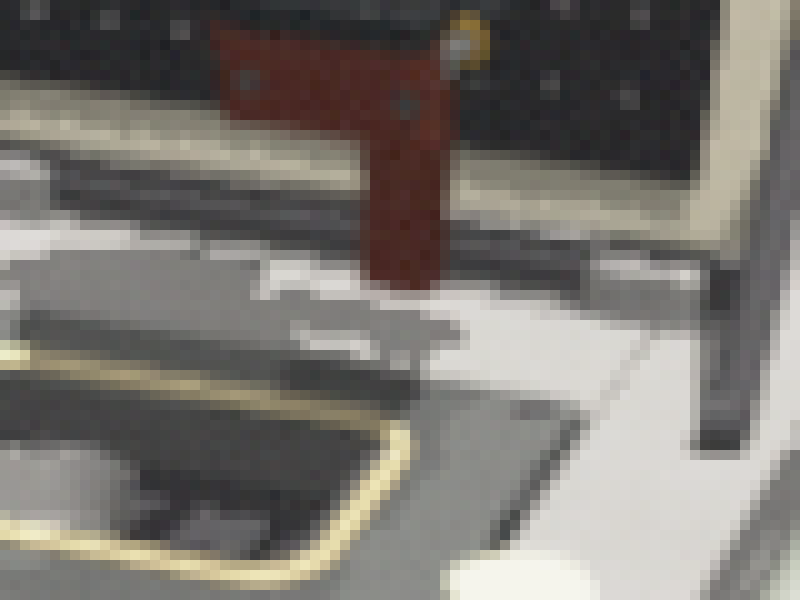

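```bash
python3 -c "
from h import *
t=read_camera('top');s=read_camera('side')
X=np.array([.2323,-.5528,.1915]);y=np.array([.387,-.922,0]);x=np.array([.922,.387,0])
for k in(-.05,0,.05):print(k,proj(s,X+k*y),proj(t,X+k*y))
where()
a=cv2.imread('pics/side0.png')[180:310,40:140];b=cv2.imread('pics/top0.png')[290:384,400:512]
cv2.imwrite('pics/c.png',np.hstack([cv2.resize(a,(400,520),interpolation=2),cv2.resize(b,(400,336),interpolation=2,)[:] if 0 else cv2.copyMakeBorder(cv2.resize(b,(400,336),interpolation=2),0,184,0,0,0)]))"
```

```text
-0.05 [ 92.3 279.6] [428.1 328.4]
0 [ 96.1 295. ] [444.9 321.5]
0.05 [100.2 311.8] [461.6 314.7]
t 2.75 sealer mm 75.8 46.6 z 172.6 F [ 0.13 -0.07 -0.47] grip 0.009 q [ 0.03  0.18  1.17 -0.    1.79  2.01]
```

View pics/c.png

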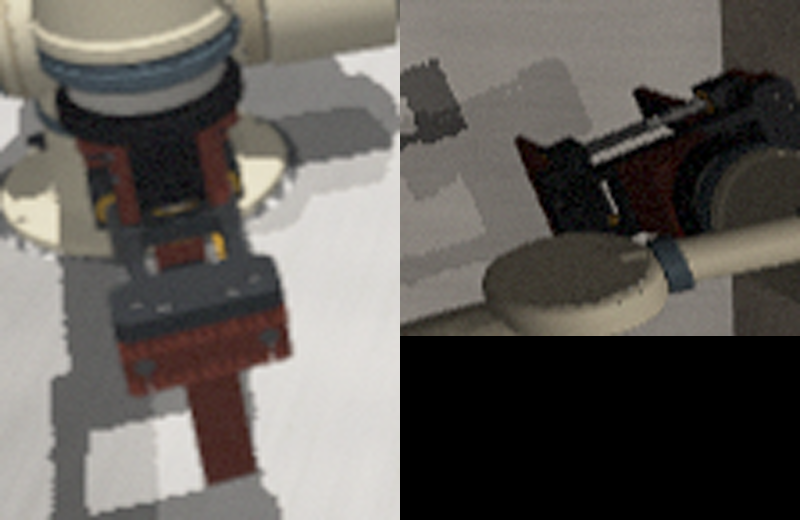

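Compared with the reported TCP, the visible fingertips look about 25 mm higher in both the side view (275,158) and the start views, while x and y agree. So I'll find contact by force, in small steps.

send_rows:
  increments:
    - [[-0.003,-0.005,0.01],[0,0,-0.006]]
    - [[-0.006,-0.011,0.02],[0,0,-0.006]]
    - [[-0.006,-0.011,0.03],[0,0,-0.006]]
    - [[-0.006,-0.011,0.038],[0,0,-0.006]]
    - [[-0.006,-0.011,0.038],[0,0,-0.006]]
    - [[-0.006,-0.011,0.038],[0,0,-0.006]]

```text
t: 3.25
tcp_pos: [0.6299, 0.0617, 0.1505]
orientation: [[0.92, -0.392, -0.001], [-0.392, -0.92, -0.0], [-0.001, 0.001, -1.0]]
contact_force: [-0.5, 0.3, -0.2]
gripper_width: 0.009
gripper_force: 0.0
```

```bash
python3 -c "
from h import *
where();goal(73,52,.151)"
```

```text
t 3.25 sealer mm 71.7 52.0 z 150.5 F [-0.49  0.26 -0.21] grip 0.009 q [ 0.04  0.18  1.21 -0.    1.75  2.02]
shift [ 0.0025  0.0001 -0.0009] turn [0.0006 0.0011 0.0003]
```

send_rows:
  increments:
    - [[0.002,0,0.003],[0,0,0]]
    - [[0.002,0,0.006],[0,0,0]]
    - [[0.002,0,0.006],[0,0,0]]
    - [[0.002,0,0.006],[0,0,0]]

```text
t: 3.58
tcp_pos: [0.6312, 0.0612, 0.1484]
orientation: [[0.92, -0.393, 0.0], [-0.393, -0.92, -0.0], [0.0, -0.0, -1.0]]
contact_force: [0.5, 0.1, -0.4]
gripper_width: 0.011
gripper_force: 0.0
```

```bash
python3 -c "
from h import *
where();s=read_camera('side');S=get_state();print(proj(s,S['tcp_pos']))
p=s['pixels'][140:185,262:292].astype(int)
m=(p[...,2]>1.5*p[...,1])&(p[...,2]>40)
print(140+np.nonzero(m.sum(1))[0].max(), m.sum(1)[20:45])"
```

```text
t 3.58 sealer mm 73.1 52.1 z 148.4 F [ 0.52  0.14 -0.42] grip 0.011 q [ 0.04  0.18  1.21 -0.    1.75  2.02]
[273.7 173. ]
164 [7 7 7 7 5 0 0 0 0 0 0 0 0 0 0 0 0 0 0 0 0 0 0 0 0]
```

send_rows:
  increments:
    - [[0,0,0.003],[0,0,0]]
    - [[0,0,0.006],[0,0,0]]
    - [[0,0,0.009],[0,0,0]]
    - [[0,0,0.01],[0,0,0]]
    - [[0,0,0.01],[0,0,0]]

```text
t: 4.05
tcp_pos: [0.631, 0.0612, 0.143]
orientation: [[0.92, -0.392, -0.001], [-0.392, -0.92, -0.0], [-0.0, 0.0, -1.0]]
contact_force: [-0.0, -0.2, -0.2]
gripper_width: 0.004
gripper_force: 0.0
```

send_rows:
  increments:
    - [[0,0,0.003],[0,0,0]]
    - [[0,0,0.006],[0,0,0]]
    - [[0,0,0.006],[0,0,0]]
    - [[0,0,0.006],[0,0,0]]

```text
t: 4.38
tcp_pos: [0.6311, 0.0613, 0.1401]
orientation: [[0.92, -0.392, -0.0], [-0.392, -0.92, 0.0], [-0.0, 0.0, -1.0]]
contact_force: [-0.9, 0.1, 0.3]
gripper_width: 0.004
gripper_force: 0.0
```

send_rows:
  increments:
    - [[0,0,0.003],[0,0,0]]
    - [[0,0,0.006],[0,0,0]]
    - [[0,0,0.01],[0,0,0]]
    - [[0,0,0.01],[0,0,0]]
    - [[0,0,0.01],[0,0,0]]

```text
t: 4.8
tcp_pos: [0.631, 0.0612, 0.1351]
orientation: [[0.92, -0.393, -0.0], [-0.393, -0.92, -0.0], [-0.0, 0.0, -1.0]]
contact_force: [-0.5, -0.4, 0.6]
gripper_width: 0.007
gripper_force: 0.0
```

```bash
python3 -c "
from h import *
where();s=read_camera('side');S=get_state();print(proj(s,S['tcp_pos']))
p=s['pixels'][140:185,262:292].astype(int)
m=(p[...,2]>1.5*p[...,1])&(p[...,2]>40)
print(140+np.nonzero(m.sum(1))[0].max(), m.sum(1)[20:45])
cv2.imwrite('pics/d.png',cv2.resize(s['pixels'][140:200,235:315],(800,600),interpolation=0))"
```

```text
t 4.8 sealer mm 73.0 52.1 z 135.1 F [-0.51 -0.42  0.57] grip 0.007 q [0.04 0.18 1.24 0.   1.73 2.02]
[273.5 176.6]
168 [7 7 7 7 7 7 7 7 6 0 0 0 0 0 0 0 0 0 0 0 0 0 0 0 0]
```

View pics/d.png

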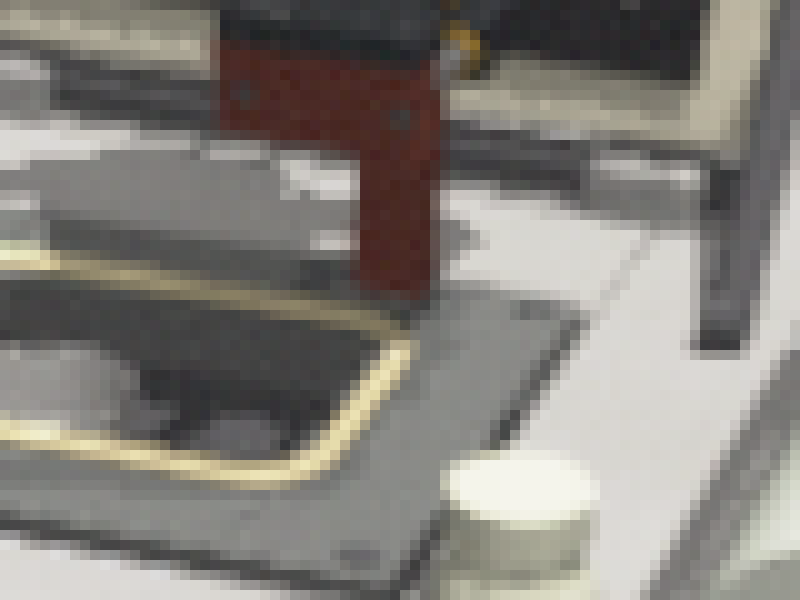

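The fingertip is now at about (274.5,169) and still hangs above the corner bead at (275,173). Lowering further.

send_rows:
  increments:
    - [[0,0,0.003],[0,0,0]]
    - [[0,0,0.006],[0,0,0]]
    - [[0,0,0.01],[0,0,0]]
    - [[0,0,0.01],[0,0,0]]
    - [[0,0,0.01],[0,0,0]]

```text
t: 5.27
tcp_pos: [0.631, 0.0613, 0.13]
orientation: [[0.92, -0.392, -0.0], [-0.392, -0.92, -0.0], [-0.0, 0.0, -1.0]]
contact_force: [-0.6, -0.5, -0.7]
gripper_width: 0.004
gripper_force: 0.0
```

send_rows:
  increments:
    - [[0,0,0.003],[0,0,0]]
    - [[0,0,0.006],[0,0,0]]
    - [[0,0,0.006],[0,0,0]]
    - [[0,0,0.006],[0,0,0]]

```text
t: 5.6
tcp_pos: [0.6311, 0.0613, 0.1271]
orientation: [[0.92, -0.392, -0.0], [-0.392, -0.92, 0.0], [-0.0, 0.0, -1.0]]
contact_force: [0.1, -0.9, 0.5]
gripper_width: 0.006
gripper_force: 0.0
```

send_rows:
  increments:
    - [[0,0,0.003],[0,0,0]]
    - [[0,0,0.006],[0,0,0]]
    - [[0,0,0.006],[0,0,0]]
    - [[0,0,0.006],[0,0,0]]

```text
t: 5.93
tcp_pos: [0.6311, 0.0613, 0.1241]
orientation: [[0.92, -0.392, -0.0], [-0.392, -0.92, -0.0], [-0.0, 0.0, -1.0]]
contact_force: [0.7, -0.8, 0.2]
gripper_width: 0.005
gripper_force: 0.0
```

send_rows:
  increments:
    - [[0,0,0.003],[0,0,0]]
    - [[0,0,0.006],[0,0,0]]
    - [[0,0,0.006],[0,0,0]]
    - [[0,0,0.006],[0,0,0]]

```text
t: 6.27
tcp_pos: [0.6311, 0.0613, 0.1212]
orientation: [[0.92, -0.393, -0.0], [-0.393, -0.92, 0.0], [-0.0, 0.0, -1.0]]
contact_force: [0.2, 0.1, 0.8]
gripper_width: 0.006
gripper_force: 0.0
```

send_rows:
  increments:
    - [[0,0,0.002],[0,0,0]]
    - [[0,0,0.004],[0,0,0]]
    - [[0,0,0.004],[0,0,0]]
    - [[0,0,0.004],[0,0,0]]

```text
t: 6.6
tcp_pos: [0.6312, 0.0613, 0.1197]
orientation: [[0.92, -0.392, 0.0], [-0.392, -0.92, 0.0], [0.0, -0.0, -1.0]]
contact_force: [-1.5, -0.2, 1.9]
gripper_width: 0.005
gripper_force: 1.0
```

```bash
python3 -c "
from h import *
where()
for i in range(4):
  s=read_camera('side');print(get_state()['contact_force'].round(2))
p=s['pixels'][140:185,262:292].astype(int)
m=(p[...,2]>1.5*p[...,1])&(p[...,2]>40)
print(140+np.nonzero(m.sum(1))[0].max(), m.sum(1)[20:45])
v,u=mask(s,(200,150,300,205))[0].nonzero();print(v.min()+150,v.max()+150)"
```

```text
t 6.6 sealer mm 73.1 52.2 z 119.7 F [-1.46 -0.22  1.89] grip 0.005 q [ 0.04  0.18  1.26 -0.    1.7   2.02]
[-0.55 -0.47  1.91]
[-0.26  0.21  1.57]
[-0.17 -0.17  2.56]
[-1.1   0.52  1.67]
173 [7 7 7 7 7 7 7 7 7 7 7 7 6 1 0 0 0 0 0 0 0 0 0 0 0]
165 188
```

Contact found at TCP z ≈ 0.121 (the tips sit about 30 mm behind the stated TCP), with about 2 N now. I'll press 1.5 mm more and slide: tool x = sealer x, tool y = -sealer y, 1 mm = 0.002.

send_rows:
  increments:
    - [[0,0,0.003],[0,0,0]]
    - [[0.0028,0.0031,0.003],[0,0,0]]
    - [[0.0054,0.0064,0.003],[0,0,0]]
    - [[0.0076,0.0099,0.003],[0,0,0]]
    - [[0.0096,0.0137,0.003],[0,0,0]]
    - [[0.0112,0.0175,0.003],[0,0,0]]
    - [[0.0124,0.0215,0.003],[0,0,0]]
    - [[0.0133,0.0256,0.003],[0,0,0]]
    - [[0.0139,0.0298,0.003],[0,0,0]]
    - [[0.014,0.034,0.003],[0,0,0]]
    - [[0.014,0.038,0.003],[0,0,0]]
    - [[0.014,0.042,0.003],[0,0,0]]

```text
t: 7.8
tcp_pos: [0.6295, 0.039, 0.1179]
orientation: [[0.92, -0.393, 0.001], [-0.393, -0.92, -0.0], [0.001, -0.0, -1.0]]
contact_force: [1.7, 2.5, 3.7]
gripper_width: 0.006
gripper_force: 2.1
```

```bash
python3 -c "
from h import *
where();goal(80,31,.118)"
```

```text
t 7.8 sealer mm 80.3 31.0 z 117.9 F [1.74 2.54 3.74] grip 0.006 q [ 0.01  0.17  1.28 -0.    1.69  1.98]
shift [-0.0005 -0.0001 -0.0001] turn [-0.0001 -0.0005  0.0001]
```

send_rows:
  increments:
    - [[0,0.004,0],[0,0,0]]
    - [[0,0.008,0],[0,0,0]]
    - [[0,0.012,0],[0,0,0]]
    - [[0,0.016,0],[0,0,0]]
    - [[0,0.02,0],[0,0,0]]
    - [[0,0.024,0],[0,0,0]]
    - [[0,0.028,0],[0,0,0]]
    - [[0,0.032,0],[0,0,0]]
    - [[0,0.036,0],[0,0,0]]
    - [[0,0.04,0],[0,0,0]]
    - [[0,0.044,0],[0,0,0]]
    - [[0,0.048,0],[0,0,0]]
    - [[0,0.052,0],[0,0,0]]
    - [[0,0.056,0],[0,0,0]]
    - [[0,0.06,0],[0,0,0]]
    - [[0,0.064,0],[0,0,0]]
    - [[0,0.068,0],[0,0,0]]
    - [[0,0.072,0],[0,0,0]]
    - [[0,0.076,0],[0,0,0]]
    - [[0,0.08,0],[0,0,0]]

```text
t: 9.47
tcp_pos: [0.6136, 0.0022, 0.1178]
orientation: [[0.92, -0.393, -0.0], [-0.393, -0.92, -0.0], [-0.0, 0.0, -1.0]]
contact_force: [2.6, 3.1, 4.5]
gripper_width: 0.01
gripper_force: 2.2
```

```bash
python3 -c "
from h import *
where();goal(80,-9,.118)"
```

```text
t 9.47 sealer mm 80.1 -9.1 z 117.8 F [2.57 3.08 4.46] grip 0.01 q [-0.05  0.13  1.33 -0.    1.69  1.92]
shift [-0.0001 -0.0002 -0.0004] turn [0.     0.     0.0001]
```

send_rows:
  increments:
    - [[0,0.004,0],[0,0,0]]
    - [[0,0.008,0],[0,0,0]]
    - [[0,0.012,0],[0,0,0]]
    - [[0,0.016,0],[0,0,0]]
    - [[0,0.02,0],[0,0,0]]
    - [[0,0.024,0],[0,0,0]]
    - [[0,0.028,0],[0,0,0]]
    - [[0,0.032,0],[0,0,0]]
    - [[0,0.036,0],[0,0,0]]
    - [[0,0.04,0],[0,0,0]]
    - [[0,0.044,0],[0,0,0]]
    - [[0,0.048,0],[0,0,0]]
    - [[0,0.052,0],[0,0,0]]
    - [[-0.0002,0.0562,0],[0,0,0]]
    - [[-0.0007,0.0603,0],[0,0,0]]
    - [[-0.0016,0.0644,0],[0,0,0]]
    - [[-0.0029,0.0684,0],[0,0,0]]
    - [[-0.0045,0.0723,0],[0,0,0]]
    - [[-0.0064,0.076,0],[0,0,0]]
    - [[-0.0087,0.0795,0],[0,0,0]]

```text
t: 11.13
tcp_pos: [0.5941, -0.0328, 0.1179]
orientation: [[0.92, -0.393, 0.001], [-0.393, -0.92, -0.0], [0.001, 0.0, -1.0]]
contact_force: [3.8, 2.4, 4.6]
gripper_width: 0.007
gripper_force: 2.2
```

```bash
python3 -c "
from h import *
where();goal(75.66,-48.77,.118)
s=read_camera('side');v,u=mask(s,(200,150,300,205))[0].nonzero()
cv2.imwrite('pics/e.png',cv2.resize(s['pixels'][150:210,210:290],(800,600),interpolation=0))"
```

```text
t 11.13 sealer mm 75.9 -48.9 z 117.9 F [3.77 2.38 4.59] grip 0.007 q [-0.11  0.07  1.38 -0.    1.69  1.86]
shift [-0.0005 -0.0003 -0.0001] turn [ 0.0001 -0.0006 -0.    ]
```

View pics/e.png

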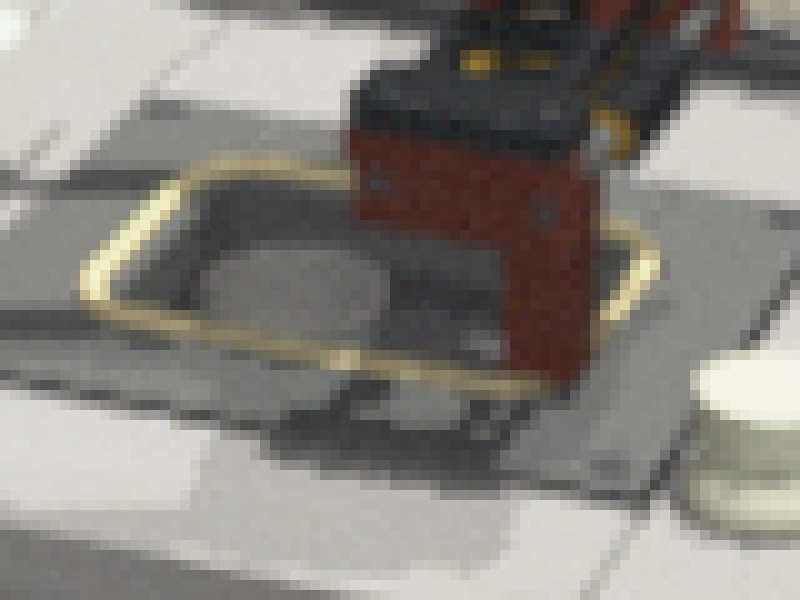

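The fingertip sits on the reel/panel corner bead, at about crop (545,385), with its front edge near the bead's outer edge. I'll bias 1 mm outward and continue round the corner.

send_rows:
  increments:
    - [[-0.0026,0.0038,0],[0,0,0]]
    - [[-0.0054,0.0074,0],[0,0,0]]
    - [[-0.0085,0.0107,0],[0,0,0]]
    - [[-0.0118,0.0138,0],[0,0,0]]
    - [[-0.0153,0.016,0],[0,0,0]]
    - [[-0.019,0.018,0],[0,0,0]]
    - [[-0.0229,0.0196,0],[0,0,0]]
    - [[-0.0269,0.0208,0],[0,0,0]]
    - [[-0.031,0.0217,0],[0,0,0]]
    - [[-0.0351,0.0223,0],[0,0,0]]
    - [[-0.0393,0.0225,0],[0,0,0]]
    - [[-0.0433,0.0225,0],[0,0,0]]
    - [[-0.0473,0.0225,0],[0,0,0]]
    - [[-0.0513,0.0225,0],[0,0,0]]
    - [[-0.0553,0.0225,0],[0,0,0]]
    - [[-0.0593,0.0225,0],[0,0,0]]
    - [[-0.0633,0.0225,0],[0,0,0]]
    - [[-0.0673,0.0225,0],[0,0,0]]
    - [[-0.0713,0.0225,0],[0,0,0]]
    - [[-0.0753,0.0225,0],[0,0,0]]

```text
t: 12.85
tcp_pos: [0.5549, -0.0279, 0.1179]
orientation: [[0.92, -0.392, 0.0], [-0.392, -0.92, 0.0], [0.0, -0.0, -1.0]]
contact_force: [3.3, -2.0, 3.9]
gripper_width: 0.004
gripper_force: 2.3
```

```bash
python3 -c "
from h import *
where();goal(38,-60,.118)"
```

```text
t 12.85 sealer mm 37.9 -59.8 z 117.9 F [ 3.29 -1.96  3.88] grip 0.004 q [-0.11 -0.03  1.49  0.    1.69  1.86]
shift [ 0.0002  0.0004 -0.0002] turn [-0.0001 -0.0001  0.0003]
```

Straight along the panel side, from x = 38 to x = -56 (94 mm = 0.188).

send_rows:
  increments:
    - [[-0.004,0,0],[0,0,0]]
    - [[-0.008,0,0],[0,0,0]]
    - [[-0.012,0,0],[0,0,0]]
    - [[-0.016,0,0],[0,0,0]]
    - [[-0.02,0,0],[0,0,0]]
    - [[-0.024,0,0],[0,0,0]]
    - [[-0.028,0,0],[0,0,0]]
    - [[-0.032,0,0],[0,0,0]]
    - [[-0.036,0,0],[0,0,0]]
    - [[-0.04,0,0],[0,0,0]]
    - [[-0.044,0,0],[0,0,0]]
    - [[-0.048,0,0],[0,0,0]]
    - [[-0.052,0,0],[0,0,0]]
    - [[-0.056,0,0],[0,0,0]]
    - [[-0.06,0,0],[0,0,0]]
    - [[-0.064,0,0],[0,0,0]]
    - [[-0.068,0,0],[0,0,0]]
    - [[-0.072,0,0],[0,0,0]]
    - [[-0.076,0,0],[0,0,0]]
    - [[-0.08,0,0],[0,0,0]]

```text
t: 14.52
tcp_pos: [0.518, -0.0122, 0.1178]
orientation: [[0.92, -0.392, -0.0], [-0.392, -0.92, 0.0], [-0.0, -0.0, -1.0]]
contact_force: [2.1, -2.4, 4.1]
gripper_width: 0.004
gripper_force: 2.3
```

send_rows:
  increments:
    - [[-0.004,0,0],[0,0,0]]
    - [[-0.008,0,0],[0,0,0]]
    - [[-0.012,0,0],[0,0,0]]
    - [[-0.016,0,0],[0,0,0]]
    - [[-0.02,0,0],[0,0,0]]
    - [[-0.024,0,0],[0,0,0]]
    - [[-0.028,0,0],[0,0,0]]
    - [[-0.032,0,0],[0,0,0]]
    - [[-0.036,0,0],[0,0,0]]
    - [[-0.04,0,0],[0,0,0]]
    - [[-0.044,0,0],[0,0,0]]
    - [[-0.048,0,0],[0,0,0]]
    - [[-0.052,0,0],[0,0,0]]
    - [[-0.056,0,0],[0,0,0]]
    - [[-0.06,0,0],[0,0,0]]
    - [[-0.064,0,0],[0,0,0]]
    - [[-0.068,0,0],[0,0,0]]
    - [[-0.072,0,0],[0,0,0]]
    - [[-0.076,0,0],[0,0,0]]
    - [[-0.08,0,0],[0,0,0]]

```text
t: 16.18
tcp_pos: [0.4812, 0.0035, 0.1179]
orientation: [[0.92, -0.392, 0.0], [-0.392, -0.92, 0.0], [0.0, -0.0, -1.0]]
contact_force: [3.1, -1.8, 5.1]
gripper_width: 0.002
gripper_force: 2.3
```

```bash
python3 -c "
from h import *
where();goal(-42,-60,.118)
s=read_camera('side')
cv2.imwrite('pics/f.png',cv2.resize(s['pixels'][150:210,200:280],(800,600),interpolation=0))"
```

```text
t 16.18 sealer mm -42.1 -59.9 z 117.9 F [ 3.09 -1.84  5.08] grip 0.002 q [-0.06 -0.23  1.67  0.    1.7   1.91]
shift [ 0.0002  0.0002 -0.0003] turn [-0.     -0.      0.0002]
```

View pics/f.png

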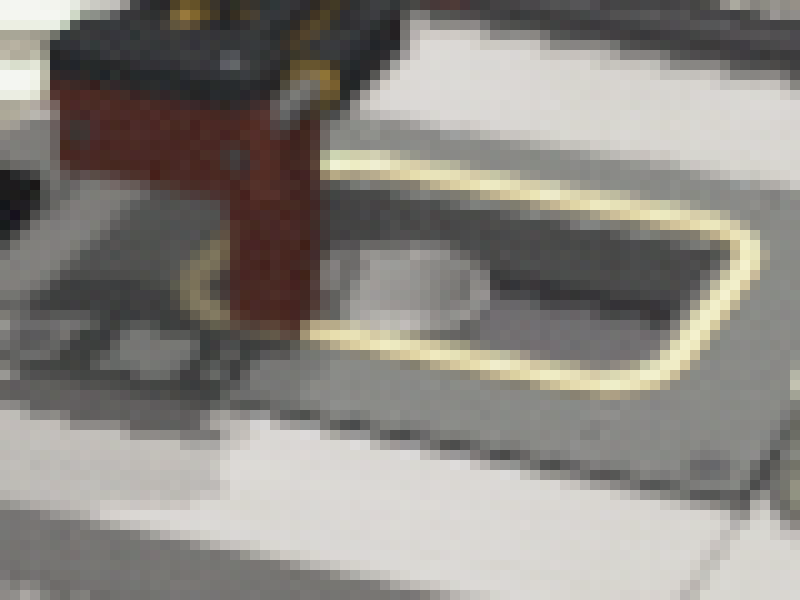

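The fingertip is on the panel-side bead at about crop (265,330). Next is the corner away from the reel.

send_rows:
  increments:
    - [[-0.004,0,0],[0,0,0]]
    - [[-0.008,0,0],[0,0,0]]
    - [[-0.012,0,0],[0,0,0]]
    - [[-0.016,0,0],[0,0,0]]
    - [[-0.02,0,0],[0,0,0]]
    - [[-0.024,0,0],[0,0,0]]
    - [[-0.028,0,0],[0,0,0]]
    - [[-0.0322,-0.0002,0],[0,0,0]]
    - [[-0.0363,-0.0007,0],[0,0,0]]
    - [[-0.0404,-0.0016,0],[0,0,0]]
    - [[-0.0444,-0.0029,0],[0,0,0]]
    - [[-0.0483,-0.0045,0],[0,0,0]]
    - [[-0.052,-0.0064,0],[0,0,0]]
    - [[-0.0555,-0.0087,0],[0,0,0]]
    - [[-0.0589,-0.0112,0],[0,0,0]]
    - [[-0.0619,-0.0141,0],[0,0,0]]
    - [[-0.0648,-0.0171,0],[0,0,0]]
    - [[-0.0673,-0.0205,0],[0,0,0]]
    - [[-0.0696,-0.024,0],[0,0,0]]
    - [[-0.0715,-0.0277,0],[0,0,0]]

```text
t: 17.9
tcp_pos: [0.4536, 0.0303, 0.1177]
orientation: [[0.92, -0.393, -0.001], [-0.393, -0.92, -0.0], [-0.001, 0.001, -1.0]]
contact_force: [-0.5, -3.7, 4.9]
gripper_width: 0.004
gripper_force: 2.3
```

```bash
python3 -c "
from h import *
where();goal(-77.75,-46.14,.118)"
```

```text
t 17.9 sealer mm -78.1 -46.1 z 117.7 F [-0.46 -3.7   4.95] grip 0.004 q [-0.01 -0.31  1.73 -0.    1.72  1.97]
shift [ 0.0006  0.0002 -0.0007] turn [0.0005 0.0007 0.0001]
```

send_rows:
  increments:
    - [[-0.0016,-0.0039,0],[0,0,0]]
    - [[-0.0029,-0.0079,0],[0,0,0]]
    - [[-0.0038,-0.012,0],[0,0,0]]
    - [[-0.0043,-0.0161,0],[0,0,0]]
    - [[-0.0045,-0.0203,0],[0,0,0]]
    - [[-0.0045,-0.0243,0],[0,0,0]]
    - [[-0.0045,-0.0283,0],[0,0,0]]
    - [[-0.0045,-0.0323,0],[0,0,0]]
    - [[-0.0045,-0.0363,0],[0,0,0]]
    - [[-0.0045,-0.0403,0],[0,0,0]]
    - [[-0.0045,-0.0443,0],[0,0,0]]
    - [[-0.0045,-0.0483,0],[0,0,0]]
    - [[-0.0045,-0.0523,0],[0,0,0]]
    - [[-0.0045,-0.0563,0],[0,0,0]]
    - [[-0.0045,-0.0603,0],[0,0,0]]
    - [[-0.0045,-0.0643,0],[0,0,0]]
    - [[-0.0045,-0.0683,0],[0,0,0]]
    - [[-0.0045,-0.0723,0],[0,0,0]]
    - [[-0.0045,-0.0763,0],[0,0,0]]
    - [[-0.0045,-0.0803,0],[0,0,0]]

```text
t: 19.57
tcp_pos: [0.4678, 0.0682, 0.1179]
orientation: [[0.92, -0.392, 0.0], [-0.392, -0.92, 0.0], [0.0, -0.0, -1.0]]
contact_force: [-2.5, -3.5, 4.1]
gripper_width: 0.0
gripper_force: 2.2
```

```bash
python3 -c "
from h import *
where();goal(-80,-6,.118)
s=read_camera('side')
cv2.imwrite('pics/g.png',cv2.resize(s['pixels'][145:205,190:270],(800,600),interpolation=0))"
```

```text
t 19.57 sealer mm -79.9 -5.7 z 117.9 F [-2.52 -3.48  4.11] grip 0.0 q [ 0.07 -0.26  1.69  0.    1.71  2.05]
shift [-0.0001  0.0007 -0.0003] turn [-0.     -0.      0.0002]
```

View pics/g.png

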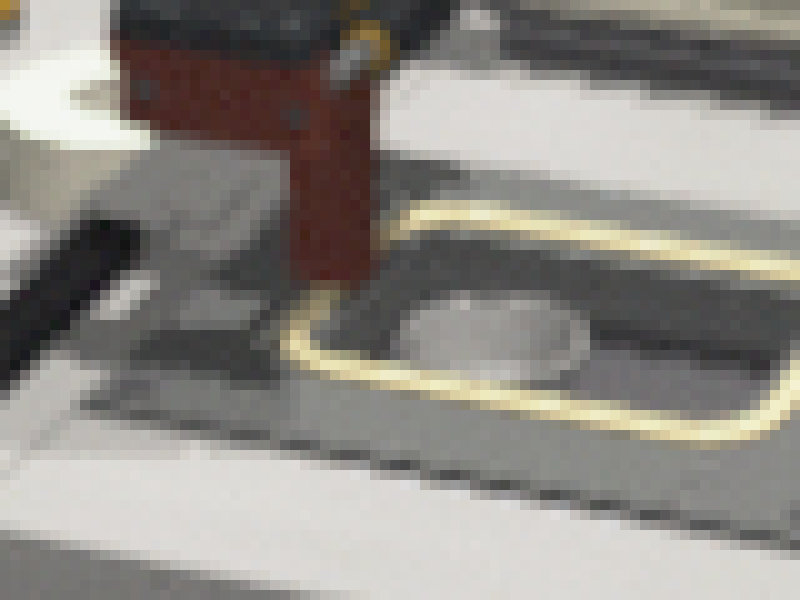

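The tip is centred on the bead of the far side, at about crop (335,285). Continuing up that side.

send_rows:
  increments:
    - [[0,-0.004,0],[0,0,0]]
    - [[0,-0.008,0],[0,0,0]]
    - [[0,-0.012,0],[0,0,0]]
    - [[0,-0.016,0],[0,0,0]]
    - [[0,-0.02,0],[0,0,0]]
    - [[0,-0.024,0],[0,0,0]]
    - [[0,-0.028,0],[0,0,0]]
    - [[0,-0.032,0],[0,0,0]]
    - [[0,-0.036,0],[0,0,0]]
    - [[0,-0.04,0],[0,0,0]]
    - [[0,-0.044,0],[0,0,0]]
    - [[0,-0.048,0],[0,0,0]]
    - [[0,-0.052,0],[0,0,0]]
    - [[0,-0.056,0],[0,0,0]]
    - [[0,-0.06,0],[0,0,0]]
    - [[0,-0.064,0],[0,0,0]]
    - [[0,-0.068,0],[0,0,0]]
    - [[0,-0.072,0],[0,0,0]]
    - [[0,-0.076,0],[0,0,0]]
    - [[0,-0.08,0],[0,0,0]]

```text
t: 21.28
tcp_pos: [0.4835, 0.1049, 0.1178]
orientation: [[0.92, -0.392, 0.0], [-0.392, -0.92, -0.0], [0.0, 0.0, -1.0]]
contact_force: [-2.0, -2.6, 4.3]
gripper_width: 0.006
gripper_force: 2.3
```

send_rows:
  increments:
    - [[0.0002,-0.0042,0],[0,0,0]]
    - [[0.0007,-0.0083,0],[0,0,0]]
    - [[0.0016,-0.0124,0],[0,0,0]]
    - [[0.0029,-0.0164,0],[0,0,0]]
    - [[0.0045,-0.0203,0],[0,0,0]]
    - [[0.0064,-0.024,0],[0,0,0]]
    - [[0.0087,-0.0275,0],[0,0,0]]
    - [[0.0112,-0.0309,0],[0,0,0]]
    - [[0.0141,-0.0339,0],[0,0,0]]
    - [[0.0171,-0.0368,0],[0,0,0]]
    - [[0.0205,-0.0393,0],[0,0,0]]
    - [[0.024,-0.0416,0],[0,0,0]]
    - [[0.0277,-0.0435,0],[0,0,0]]
    - [[0.0316,-0.0451,0],[0,0,0]]
    - [[0.0356,-0.0464,0],[0,0,0]]
    - [[0.0397,-0.0475,0],[0,0,0]]
    - [[0.0438,-0.0482,0],[0,0,0]]
    - [[0.048,-0.0488,0],[0,0,0]]
    - [[0.052,-0.049,0],[0,0,0]]
    - [[0.056,-0.049,0],[0,0,0]]

```text
t: 22.95
tcp_pos: [0.519, 0.1164, 0.1178]
orientation: [[0.92, -0.392, 0.0], [-0.392, -0.92, 0.0], [-0.0, -0.0, -1.0]]
contact_force: [-2.8, 1.6, 5.9]
gripper_width: 0.005
gripper_force: 2.3
```

```bash
python3 -c "
from h import *
where();goal(-52,58.5,.118)"
```

```text
t 22.95 sealer mm -51.8 58.8 z 117.8 F [-2.82  1.58  5.92] grip 0.005 q [ 0.16 -0.09  1.55  0.    1.69  2.13]
shift [-0.0004  0.0006 -0.0003] turn [-0.0004  0.0001  0.0003]
```

send_rows:
  increments:
    - [[0.004,0,0],[0,0,0]]
    - [[0.008,0,0],[0,0,0]]
    - [[0.012,0,0],[0,0,0]]
    - [[0.016,0,0],[0,0,0]]
    - [[0.02,0,0],[0,0,0]]
    - [[0.024,0,0],[0,0,0]]
    - [[0.028,0,0],[0,0,0]]
    - [[0.032,0,0],[0,0,0]]
    - [[0.036,0,0],[0,0,0]]
    - [[0.04,0,0],[0,0,0]]
    - [[0.044,0,0],[0,0,0]]
    - [[0.048,0,0],[0,0,0]]
    - [[0.052,0,0],[0,0,0]]
    - [[0.056,0,0],[0,0,0]]
    - [[0.06,0,0],[0,0,0]]
    - [[0.064,0,0],[0,0,0]]
    - [[0.068,0,0],[0,0,0]]
    - [[0.072,0,0],[0,0,0]]
    - [[0.076,0,0],[0,0,0]]
    - [[0.08,0,0],[0,0,0]]

```text
t: 24.62
tcp_pos: [0.5557, 0.1005, 0.1178]
orientation: [[0.92, -0.392, -0.0], [-0.392, -0.92, -0.0], [0.0, 0.0, -1.0]]
contact_force: [-4.2, 1.0, 3.9]
gripper_width: -0.0
gripper_force: 2.3
```

```bash
python3 -c "
from h import *
where();goal(-12,58.5,.118)
s=read_camera('side')
cv2.imwrite('pics/i.png',cv2.resize(s['pixels'][140:200,210:290],(800,600),interpolation=0))"
```

```text
t 24.62 sealer mm -11.7 58.6 z 117.8 F [-4.17  1.01  3.87] grip -0.0 q [ 0.12 -0.01  1.46 -0.    1.69  2.09]
shift [-0.0005  0.0002 -0.0003] turn [ 0.     -0.      0.0002]
```

View pics/i.png

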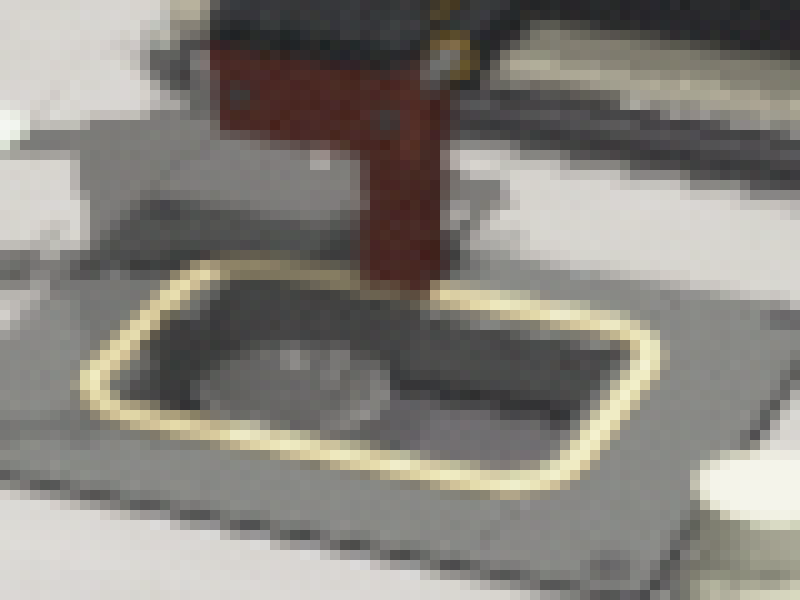

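The tip covers the hinge-side bead at about crop (400,290). By my count that was the eleventh picture, one over the limit of 10, so I'll view no more and go on by force and pose alone.

send_rows:
  increments:
    - [[0.004,0,0],[0,0,0]]
    - [[0.008,0,0],[0,0,0]]
    - [[0.012,0,0],[0,0,0]]
    - [[0.016,0,0],[0,0,0]]
    - [[0.02,0,0],[0,0,0]]
    - [[0.024,0,0],[0,0,0]]
    - [[0.028,0,0],[0,0,0]]
    - [[0.032,0,0],[0,0,0]]
    - [[0.036,0,0],[0,0,0]]
    - [[0.04,0,0],[0,0,0]]
    - [[0.044,0,0],[0,0,0]]
    - [[0.048,0,0],[0,0,0]]
    - [[0.052,0,0],[0,0,0]]
    - [[0.056,0,0],[0,0,0]]
    - [[0.06,0,0],[0,0,0]]
    - [[0.064,0,0],[0,0,0]]
    - [[0.068,0,0],[0,0,0]]
    - [[0.072,0,0],[0,0,0]]
    - [[0.076,0,0],[0,0,0]]
    - [[0.08,0,0],[0,0,0]]

```text
t: 26.33
tcp_pos: [0.5925, 0.0848, 0.1178]
orientation: [[0.92, -0.393, 0.0], [-0.393, -0.92, -0.0], [0.0, 0.0, -1.0]]
contact_force: [-3.9, 1.5, 5.4]
gripper_width: 0.004
gripper_force: 2.3
```

```bash
python3 -c "
from h import *
where();goal(28,58.5,.118)"
```

```text
t 26.33 sealer mm 28.3 58.6 z 117.8 F [-3.95  1.47  5.41] grip 0.004 q [ 0.09  0.08  1.37 -0.    1.69  2.06]
shift [-0.0006  0.0002 -0.0003] turn [ 0.     -0.      0.0001]
```

send_rows:
  increments:
    - [[0.004,0,0],[0,0,0]]
    - [[0.008,0,0],[0,0,0]]
    - [[0.012,0,0],[0,0,0]]
    - [[0.016,0,0],[0,0,0]]
    - [[0.02,0,0],[0,0,0]]
    - [[0.024,0,0],[0,0,0]]
    - [[0.028,0,0],[0,0,0]]
    - [[0.032,0,0],[0,0,0]]
    - [[0.036,0,0],[0,0,0]]
    - [[0.04,0,0],[0,0,0]]
    - [[0.044,0,0],[0,0,0]]
    - [[0.048,0,0],[0,0,0]]
    - [[0.052,0,0],[0,0,0]]
    - [[0.056,0,0],[0,0,0]]
    - [[0.0602,0.0002,0],[0,0,0]]
    - [[0.0643,0.0007,0],[0,0,0]]
    - [[0.0684,0.0016,0],[0,0,0]]
    - [[0.0724,0.0029,0],[0,0,0]]
    - [[0.0763,0.0045,0],[0,0,0]]
    - [[0.08,0.0064,0],[0,0,0]]

```text
t: 28.0
tcp_pos: [0.6282, 0.0664, 0.1179]
orientation: [[0.92, -0.392, 0.0], [-0.392, -0.92, 0.0], [0.0, -0.001, -1.0]]
contact_force: [-2.1, 2.7, 4.5]
gripper_width: 0.002
gripper_force: 2.2
```

send_rows:
  increments:
    - [[0.0035,0.0023,0],[0,0,0]]
    - [[0.0069,0.0048,0],[0,0,0]]
    - [[0.0099,0.0077,0],[0,0,0]]
    - [[0.0128,0.0107,0],[0,0,0]]
    - [[0.0153,0.0141,0],[0,0,0]]
    - [[0.0176,0.0176,0],[0,0,0]]
    - [[0.0195,0.0213,0],[0,0,0]]
    - [[0.0195,0.0213,0],[0,0,0]]
    - [[0.0195,0.0213,0],[0,0,0]]

```text
t: 28.75
tcp_pos: [0.633, 0.052, 0.118]
orientation: [[0.92, -0.393, 0.001], [-0.393, -0.92, -0.001], [0.001, 0.0, -1.0]]
contact_force: [0.3, 1.7, 3.6]
gripper_width: 0.006
gripper_force: 2.2
```

```bash
python3 -c "
from h import *
where()"
```

```text
t 28.75 sealer mm 78.3 44.3 z 118.0 F [0.33 1.71 3.61] grip 0.006 q [ 0.03  0.18  1.26 -0.    1.7   2.  ]
```

The loop is closed, past the corner's middle, with contact held throughout. Lifting clear.

send_rows:
  increments:
    - [[0,0,-0.006],[0,0,0]]
    - [[0,0,-0.014],[0,0,0]]
    - [[0,0,-0.04],[0,0,0]]
    - [[0,0,-0.08],[0,0,0]]
    - [[0,0.03,-0.14],[0,0,0]]
    - [[0,0.08,-0.2],[0,0,0]]
    - [[0,0.14,-0.24],[0,0,0]]
    - [[0,0.18,-0.26],[0,0,0]]
    - [[0,0.2,-0.26],[0,0,0]]
    - [[0,0.2,-0.26],[0,0,0]]
    - [[0,0.2,-0.26],[0,0,0]]
    - [[0,0.2,-0.26],[0,0,0]]

```text
t: 29.75
tcp_pos: [0.5932, -0.0384, 0.2459]
orientation: [[0.92, -0.392, -0.003], [-0.392, -0.92, 0.001], [-0.003, 0.0, -1.0]]
contact_force: [-0.4, -0.2, -0.1]
gripper_width: 0.005
gripper_force: 0.0
```

```bash
python3 -c "
from h import *
where();sign_off()"
```

```text
t 29.75 sealer mm 77.3 -54.4 z 245.9 F [-0.44 -0.15 -0.15] grip 0.005 q [-0.12  0.1   1.13  0.    1.92  1.85]
the job is handed in; nothing more can be done
```

The shut fingers slid the full clockwise loop from the hinge/reel corner back onto it with 3.6–5.9 N at each check (about 2.5–4 mm of sink, stop at 10 mm), then lifted clear, and I handed the job in at 29.75 s; I viewed 11 pictures against the limit of 10.

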